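# Push the speaker between the pots into its charging dock

## Task

Push the portable speaker across the desk, through the gap between the two potted succulents, and fully home against the back of the wooden charging dock behind them. Only push it with the fingers: do not lift it or tip it, and leave everything else on the desk where it is.

Things in the scene. Friction and masses are not known exactly. Their poses are not given: they have to be found in the camera images.
- speaker: Portable speaker: loose flat slab, grey cloth, black top with three small buttons near its rear (-x) end; 84 mm long (x), 64 mm wide (y), 30 mm high, upright corners rounded to 8 mm radius, about 0.3 kg. Origin at the centre of its underside, z up. It lies on the robot's side of the pots, turned at most 0.45 rad from the dock's direction; its +x end goes first.
- dock: Charging dock: low fixed wooden U, 22 mm high, no floor (the speaker slides on the desk). Origin on the desk where the centre of the fully home speaker lies; x points into the dock, z up; it opens along -x, towards pots and robot. Inner face of the 16 mm back wall at x = 42 mm; side walls from x = -18 to 42 mm, inner faces at y = +40 and -40 mm, 12 mm thick. Turned up to 0.25 rad.
- pot_left: Terracotta pot with a succulent, fixed: upright cylinder of 76 mm diameter, 52 mm high with the plant. Origin at the centre of its underside. It stands about 85 mm before the dock's origin (along the dock's -x), on the dock's +y side. The gap between the two pots is 72 to 77 mm wide; its middle lies within 3 mm of the dock's centre line.
- pot_right: The other such pot, same sizes, on the dock's -y side.
- eraser: Bystander: white eraser, 45 x 20 x 13 mm, just outside the left pot. Origin under its centre.
- notes: Bystander: block of paper notes, 50 x 50 x 20 mm, to the right of the dock. Origin under its centre.
- jar: Bystander: round white lidded jar, 60 mm diameter, 51 mm high, to the left of the dock. Origin under its centre.
- mug: Bystander: white mug, 80 mm diameter, 90 mm high, at the left. Origin under its centre.
- stapler: Bystander: grey stapler, 130 x 34 x 46 mm, at the right. Origin under its centre.
- mouse: Bystander: white computer mouse, 100 x 60 x 32 mm, at the left. Origin under its centre.
- tin: Bystander: can with a paper label, 66 mm diameter, 75 mm high, at the right. Origin under its centre.
Mind the look-alikes: they are no part of the job. Of the things shaped like the dock, the wooden one is meant.

How it is judged:
By the outcome, as a careful person would: the job done as asked, in the order asked, and still so for the second after the job is handed in, with the robot touching nothing.
It also fails if it takes over 59 s, if anything falls off the work surface, if the arm or the gripper's body presses on something with over 40 N, if the wrist force passes 120 N, or if a joint passes its speed limit or range.

## Robot

A 6-joint arm with a two-finger parallel gripper is mounted at the origin on the work surface. World frame = base frame: x ahead of the robot, y to its left, z up, the work surface at z = 0. Lengths are in mm, angles in rad, forces in N, time in s.
With the tool pointing down it reaches from about 425 to 925 mm from the base axis. Payload 12.5 kg.
Tool frame: the origin (TCP) lies at the very end of the fingers, on their centre line; the grasp point (between the pads) lies 19 mm behind it (grasp_offset is the distance from the TCP to the grasp point, in mm); z points along the fingers, y is the line along which they close (so a half turn about z gives the same grasp; the last joint's range is limited). The gripper opens to 85 mm and grips with 20 to 120 N. Pads are 22 mm wide; open, the fingers measure 114 mm over their backs; the gripper's body (76 mm by 85 mm) begins 54 mm behind the grasp point. The pads swing forward as they close: fully open they stand 13 mm farther back than shut.
Start: joints at [-1.263, 0.491, 1.559, -0, 1.092, -0.106], TCP at [251.331, -572.259, 207.827] pointing down, gripper open.
Joint ranges: [-3.1, 3.1], [-0.84, 2.19], [0.05, 2.79], [-1.13, 4.28], [0.06, 2.93], [-2.69, 2.69]. Speed limits (rad/s): [2.22, 2.22, 2.79, 3.14, 3.14, 3.14].

## Interface

Orientations are given as a unit quaternion [x, y, z, w].
In Python, from station import * gives the robot as it stands.
- The arm moves only by the tool apply_moves, never from a script. Its argument "plan" is a list of rows, each an object of numbers: "ax", "ay", "az": the turn, a rotation vector about the tool's x, y, z in rad; "x", "y", "z": the shift along the tool's x, y, z in m; "fingers": the finger opening in m, from 0 to 0.0854. In form: [{"ax": .., "ay": .., "az": .., "x": .., "y": .., "z": .., "fingers": ..}, ...]. A call has 1 to 5 rows; each row is the pose to reach, as a shift and turn from the pose commanded when the call began, along the tool's axes at that moment; what a row does not reach only later rows make up. A row lasts 1/8 s, in which the tool goes at most 62.5 mm and 10.7 degrees, less where a joint would pass 70% of its speed; a pose out of reach is approached as far as the arm can. A call with a gripper value outside its range is refused whole. The fingers move at their own pace and stop on an object; "force" is the grip in N (left out, the last holds). Time passes only in rows, so rows that repeat a pose let the fingers close. It gives the time, the measured TCP pose, the force, the opening and the grip force at its end, in the units of the state.
- sense(): the state, without advancing time (a new reading comes with each control period).
- capture(name): name is "side" or "top" or "wrist"; returns a dict with "img" (400x640x3 uint8, blue, green, red), "depth" (400x640 float32, mm along the optical axis (not along the pixel's ray), 0 where there is no reading), "intrinsics" (3x3 intrinsics, pixels), "k1" (the pictures are not rectified: a ray, as slopes to the right and down, at radius r is drawn at 1 + k1 r^2 times it, then the intrinsics apply), "rvec" (rotation vector, rad) and "tvec" (3), from world to camera coordinates, as OpenCV has them; the wrist camera has in their place "hand_eye" (4x4, takes a point from camera to tool coordinates, whose origin is the TCP and whose axes are the flange's). Camera axes: x right, y down, z forward; pixel columns grow to the right and rows downward; lengths in mm; the calibration is good to about 2 mm. A picture is of the moment at which its call begins: read the wrist's pose just before it.
- close_job(): hands the job in; it is judged then, once.
Trained networks look in the newest picture that a camera, given by its name, has taken for a name from the list of things; names that differ only in an ending like _2 or _b are one class to them, and where a whole thing is asked for, a point or a joint stands for the part that bears it (a point fixed in the world has none). Each returns a list of dicts, best first, with "conf" (0 to 1); they miss things now and then, are a little off and sometimes report something else, mostly with a low value. They report only what shows in the picture. A call takes as long as a camera call. They do not tell look-alikes from the thing itself.
- trace(camera, query): "mask" (400x640 bool, what is visible of it).
- tip_of(camera, query): "location" ([x, y, z] in mm, in world coordinates, good to about 4 mm: a listed point, or the origin of a listed thing).
The state is a dict: "t": time; "q": joint angles; "dq": joint speeds; "joint_efforts": joint torques, N m; "eef_pos": TCP position; "ee_rot": TCP orientation; "wrist_force": force on the tool from outside, world axes, zero at the start; "torque": the same for the moment, N m; "width": finger opening in mm; "gripper_force": force on a finger pad.
Only numpy, scipy, OpenCV 4.12 (cv2) and the standard library are available. Lean on these libraries where they do the work, as an engineer would, in place of code of your own. Each camera call takes 0.05 s, during which the arm holds its last target. There are 200 camera calls.

## Working session

There is one attempt and no reset: what is moved stays moved. The work goes in short steps, Python scripts to look and compute and a tool call to move; the robot and the scene stay as the last step left them, time stands still between calls to the robot, and variables do not carry over. Pictures are saved under pics/ and viewed, at most 10 in all, crops included, and the job is handed in when it is done.

Besides the shell and the picture viewer there is one more tool, called after "Emit:" by a JSON object that holds its "api" and its "payload". apply_moves: Moves the arm, as the interface text tells. Its arguments: {"type":"object","properties":{"plan":{"type":"array"},"force":{"type":"number"}},"required":["plan"]}

```bash
ls; mkdir -p pics; cat > h.py <<'E'
from station import *
import numpy as np, cv2
from scipy.spatial.transform import Rotation as R
def pts(c,mask):
    v,u=np.nonzero(mask&(c["depth"]>0)); d=c["depth"][v,u]
    p=cv2.undistortPoints(np.c_[u,v].astype(np.float64)[:,None],np.array(c["intrinsics"],float),np.array([c["k1"],0,0,0],float))[:,0]
    P=np.c_[p*d[:,None],d]
    Rm=cv2.Rodrigues(np.array(c["rvec"],float))[0]
    return (P-np.array(c["tvec"]).ravel())@Rm, u, v
E
python3 - <<'E'
from h import *
for n in ["top","side"]:
    c=capture(n); cv2.imwrite(f"pics/{n}0.png",c["img"])
    for q in ["speaker","dock","pot_left","pot_right","eraser","notes","jar"]:
        print(n,q,[(round(d["conf"],2),np.round(d["location"]).tolist()) for d in tip_of(n,q)][:4])
s=sense(); print(s["eef_pos"],s["ee_rot"],s["width"],s["t"])
E
```

```text
pics
top speaker [(0.61, [565.0, 39.0, 6.0]), (0.58, [511.0, -172.0, -3.0])]
top dock [(0.74, [523.0, 161.0, 1.0]), (0.69, [691.0, -77.0, 3.0])]
top pot_left [(0.64, [588.0, -29.0, -0.0]), (0.49, [586.0, 381.0, 1.0])]
top pot_right [(0.95, [628.0, -173.0, -3.0])]
top eraser [(0.61, [568.0, 38.0, 1.0])]
top notes [(0.52, [744.0, -185.0, 1.0]), (0.47, [692.0, -72.0, 4.0])]
top jar [(0.79, [676.0, 44.0, -3.0])]
side speaker [(0.57, [516.0, -170.0, -3.0]), (0.22, [391.0, 424.0, 1.0])]
side dock [(0.96, [523.0, 161.0, -3.0]), (0.77, [695.0, -75.0, -2.0])]
side pot_left [(0.69, [516.0, -440.0, -2.0]), (0.6, [597.0, -28.0, -0.0])]
side pot_right [(0.89, [622.0, -170.0, 1.0])]
side eraser [(0.68, [566.0, 42.0, -1.0]), (0.24, [517.0, -437.0, -3.0])]
side notes [(0.75, [747.0, -186.0, -0.0])]
side jar [(0.63, [679.0, 46.0, -2.0])]
[ 251.33458181 -572.24270538  207.84047771] [9.78673575e-01 2.05421592e-01 1.26237326e-05 5.00561712e-05] 85.36552458026362 0.8
```

View pics/top0.png

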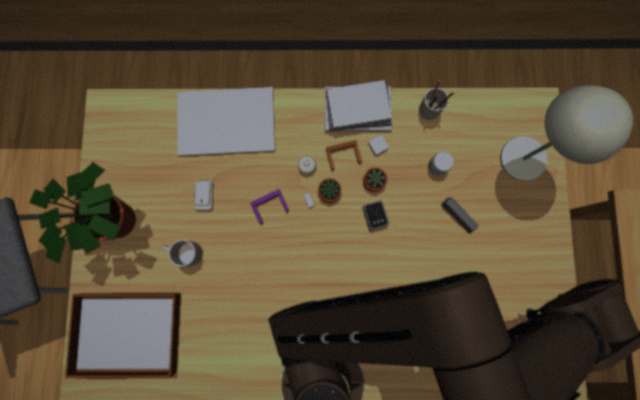

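```bash
python3 - <<'E'
from h import *
c=capture("top")
P,u,v=pts(c,np.ones((400,640),bool))
np.savez("top.npz",P=P,u=u,v=v,img=c["img"])
def near(x,y,r,z0,z1):
    m=(np.hypot(P[:,0]-x,P[:,1]-y)<r)&(P[:,2]>z0)&(P[:,2]<z1); return m
m=near(512,-171,75,24,36)
q=P[m][:,:2].astype(np.float32); r=cv2.minAreaRect(q); print("speaker",m.sum(),r,np.median(P[m][:,2]), u[m].min(),u[m].max(),v[m].min(),v[m].max())
m=near(692,-76,75,16,26)
print("dock",m.sum(),cv2.minAreaRect(P[m][:,:2].astype(np.float32)),np.median(P[m][:,2]),u[m].min(),u[m].max(),v[m].min(),v[m].max())
for n,x,y in [("L",592,-29),("R",625,-172)]:
    m=near(x,y,50,15,60); print(n,m.sum(),cv2.minEnclosingCircle(P[m][:,:2].astype(np.float32)),np.percentile(P[m][:,2],[50,99]))
z=P[near(500,-300,25,-20,20)][:,2]; print("desk",np.median(z))
a=c["img"][100:340,:]
E
```

```text
speaker 511 ((512.5706176757812, -170.98680114746094), (84.02764892578125, 64.657958984375), 16.217140197753906) 30.162214224821437 364 389 200 229
dock 253 ((713.0838623046875, -71.26832580566406), (77.79512023925781, 104.5755615234375), 13.72020435333252) 21.09279581231282 326 361 140 168
L 457 ((592.3237915039062, -23.68067741394043), 37.91778564453125) [44.96157908 56.77292253]
R 461 ((627.2073974609375, -170.30929565429688), 38.23279571533203) [42.4142798  55.64961969]
desk -1.0091866291254707
```

The top view shows two U shapes: a brown wooden one at px (344,153) behind the pots, and a purple one at px (270,205). The wooden one fits, since it sits behind the two pots at (330,190) and (375,180). The speaker is the dark slab at (375,215). I'll confirm this in a crop.

```bash
cat >> h.py <<'E'
D=np.array([693.6,-76.0]); DY=0.237
def w(xd,yd): return D+np.array([[np.cos(DY),-np.sin(DY)],[np.sin(DY),np.cos(DY)]])@[xd,yd]
def to_d(p): return np.array([[np.cos(DY),np.sin(DY)],[-np.sin(DY),np.cos(DY)]])@(np.array(p)[:2]-D)
def delta(xd,yd,z,yaw):
    s=sense(); Rt=R.from_quat(s["ee_rot"]); p=np.array([*w(xd,yd),z])
    G=R.from_euler("z",DY+yaw)*R.from_euler("x",np.pi)
    print("shift mm",np.round(Rt.inv().apply(p-s["eef_pos"]),1),"rv",np.round((Rt.inv()*G).as_rotvec(),3),"t",round(s["t"],2),
      "now dock",np.round(to_d(s["eef_pos"]),1),round(s["eef_pos"][2],1),"F",np.round(s["wrist_force"],1),"w",round(s["width"],1),"q",np.round(s["q"],2))
def speaker():
    c=capture("top"); P,u,v=pts(c,np.ones((400,640),bool))
    L=(P-[*D,0])[:,:2]@np.array([[np.cos(DY),-np.sin(DY)],[np.sin(DY),np.cos(DY)]])
    return c,P,L,u,v
E
python3 - <<'E'
from h import *
im=cv2.imread("pics/top0.png")[125:245,235:405]
cv2.imwrite("pics/crop0.png",cv2.resize(im,None,fx=4.5,fy=4.5,interpolation=cv2.INTER_CUBIC))
delta(-198,-120,120,np.pi/2)
E
```

```text
shift mm [ 388.5 -193.3   87.8] rv [ 0.     0.    -1.394] t 0.85 now dock [-546.4 -378.6] 207.8 F [ 0.7  0.8 -0.2] w 85.0 q [-1.26  0.49  1.56  0.    1.09 -0.11]
```

View pics/crop0.png

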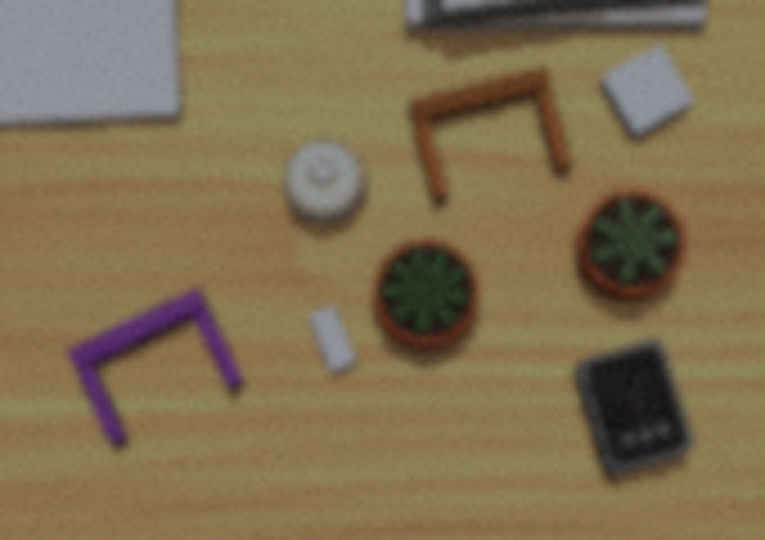

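The crop confirms it: the wooden U at crop (490,135) lies behind the pots at (426,295) and (632,245). The purple U at (155,365) is the decoy. The speaker at (632,410) has its buttons at the robot end, so it's the right way round. I'll start with a sideways push from its right side.

Emit:
{"api": "apply_moves", "payload": {"plan": [{"x":0.055,"y":-0.027,"z":0.0,"az":-0.18,"fingers":0.035},{"x":0.11,"y":-0.055,"z":0.0,"az":-0.36,"fingers":0.035},{"x":0.165,"y":-0.082,"z":0.02,"az":-0.54,"fingers":0.035},{"x":0.22,"y":-0.11,"z":0.03,"az":-0.72,"fingers":0.035},{"x":0.275,"y":-0.137,"z":0.04,"az":-0.9,"fingers":0.035}]}}

```text
schema error: expected keys ax, ay, az, x, y, z, fingers
```

```bash
python3 -c "
from h import *
delta(-198,-122,80,np.pi/2)"
```

```text
shift mm [ 388.1 -191.3  127.8] rv [ 0.     0.    -1.394] t 0.85 now dock [-546.4 -378.6] 207.8 F [ 0.7  0.8 -0.2] w 85.0 q [-1.26  0.49  1.56  0.    1.09 -0.11]
```

Emit:
{"api": "apply_moves", "payload": {"plan": [{"ax":0,"ay":0,"az":-0.18,"x":0.055,"y":-0.027,"z":0,"fingers":0.035},{"ax":0,"ay":0,"az":-0.36,"x":0.11,"y":-0.055,"z":0,"fingers":0.035},{"ax":0,"ay":0,"az":-0.54,"x":0.165,"y":-0.082,"z":0.02,"fingers":0.035},{"ax":0,"ay":0,"az":-0.72,"x":0.22,"y":-0.11,"z":0.03,"fingers":0.035},{"ax":0,"ay":0,"az":-0.9,"x":0.275,"y":-0.137,"z":0.04,"fingers":0.035}]}}

```text
t: 1.48
eef_pos: [448.1, -335.9, 167.9]
ee_rot: [0.79, 0.613, 0.0, 0.0]
wrist_force: [0.4, -0.9, 0.8]
width: 34.9
gripper_force: 0.0
```

```bash
python3 -c "
from h import *
delta(-198,-122,80,np.pi/2)"
```

```text
shift mm [112.1  55.5  87.9] rv [ 0.     0.    -0.488] t 1.48 now dock [-299.7 -194.9] 167.9 F [ 0.4 -0.9  0.8] w 34.9 q [-0.76  0.44  1.77 -0.    0.93 -0.51]
```

Emit:
{"api": "apply_moves", "payload": {"plan": [{"ax":0,"ay":0,"az":-0.17,"x":0.035,"y":0.018,"z":0.02,"fingers":0.035},{"ax":0,"ay":0,"az":-0.34,"x":0.075,"y":0.037,"z":0.04,"fingers":0.035},{"ax":0,"ay":0,"az":-0.488,"x":0.112,"y":0.0555,"z":0.06,"fingers":0.035},{"ax":0,"ay":0,"az":-0.488,"x":0.112,"y":0.0555,"z":0.088,"fingers":0.035},{"ax":0,"ay":0,"az":-0.488,"x":0.112,"y":0.0555,"z":0.088,"fingers":0.035}]}}

```text
t: 2.1
eef_pos: [528.6, -242.4, 78.6]
ee_rot: [0.621, 0.784, -0.0, -0.002]
wrist_force: [0.4, 0.6, -0.1]
width: 34.9
gripper_force: 0.0
```

```bash
python3 -c "
from h import *
delta(-198,-122,8,np.pi/2)
c,P,L,u,v=speaker()
m=(abs(L[:,0]+198)<60)&(abs(L[:,1]+50)<60)&(P[:,2]>24)&(P[:,2]<36)
print(m.sum(),cv2.minAreaRect(L[m].astype(np.float32)))
c=capture('side'); cv2.imwrite('pics/side1.png',c['img'])"
```

```text
shift mm [ 0.9  1.6 70.6] rv [-0.002 -0.002 -0.005] t 2.1 now dock [-199.4 -123. ] 78.6 F [ 0.4  0.6 -0.1] w 34.9 q [-0.54  0.59  1.79 -0.    0.77 -0.77]
390 ((-197.96383666992188, -49.86461639404297), (82.97825622558594, 65.5137710571289), 3.3950746059417725)
```

View pics/side1.png

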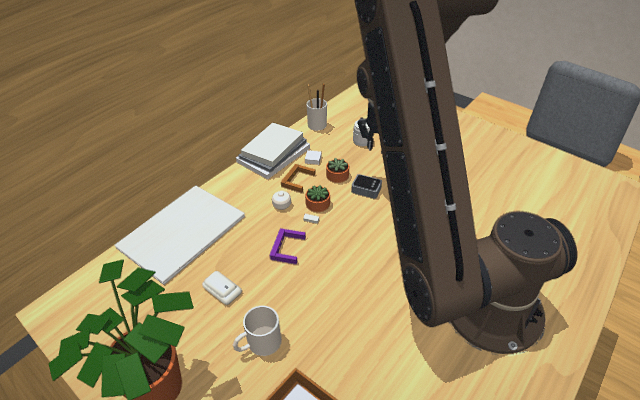

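The side view shows the speaker untouched at (366,185), the pots at (318,197) and (338,170), and the wooden dock at (298,178). Next I lower the fingers.

Emit:
{"api": "apply_moves", "payload": {"plan": [{"ax":0,"ay":0,"az":0,"x":0,"y":0.001,"z":0.03,"fingers":0.035},{"ax":0,"ay":0,"az":0,"x":0,"y":0.001,"z":0.06,"fingers":0.035},{"ax":0,"ay":0,"az":0,"x":0,"y":0.001,"z":0.071,"fingers":0.035},{"ax":0,"ay":0,"az":0,"x":0.01,"y":0.001,"z":0.071,"fingers":0.035},{"ax":0,"ay":0,"az":0,"x":0.02,"y":0.001,"z":0.071,"fingers":0.035}]}}

```text
t: 2.82
eef_pos: [525.8, -223.2, 10.2]
ee_rot: [0.621, 0.784, 0.0, 0.001]
wrist_force: [0.0, 0.5, 0.3]
width: 35.0
gripper_force: 0.0
```

Emit:
{"api": "apply_moves", "payload": {"plan": [{"ax":0,"ay":0,"az":0,"x":0.007,"y":0,"z":0,"fingers":0.035},{"ax":0,"ay":0,"az":0,"x":0.014,"y":0,"z":0,"fingers":0.035},{"ax":0,"ay":0,"az":0,"x":0.021,"y":0,"z":0,"fingers":0.035},{"ax":0,"ay":0,"az":0,"x":0.028,"y":0,"z":0,"fingers":0.035},{"ax":0,"ay":0,"az":0,"x":0.035,"y":0,"z":0,"fingers":0.035}]}}

```text
t: 3.45
eef_pos: [517.5, -189.0, 9.0]
ee_rot: [0.621, 0.784, -0.0, 0.0]
wrist_force: [0.4, 0.1, 0.6]
width: 35.2
gripper_force: 0.0
```

```bash
python3 -c "
from h import *
delta(-198,-43,8,np.pi/2)
c,P,L,u,v=speaker()
m=(abs(L[:,0]+198)<60)&(abs(L[:,1]+30)<60)&(P[:,2]>24)&(P[:,2]<36)
print(m.sum(),cv2.minAreaRect(L[m].astype(np.float32)))"
```

```text
shift mm [25.5 -0.4  1. ] rv [ 0.     0.    -0.006] t 3.45 now dock [-197.7  -68.5] 9.0 F [0.4 0.1 0.6] w 35.2 q [-0.47  0.67  1.91 -0.    0.57 -0.7 ]
12 ((-165.90516662597656, -19.83352279663086), (5.944976806640625, 19.40275764465332), 53.69678497314453)
```

Emit:
{"api": "apply_moves", "payload": {"plan": [{"ax":0,"ay":0,"az":0,"x":0.006,"y":0,"z":0,"fingers":0.035},{"ax":0,"ay":0,"az":0,"x":0.012,"y":0,"z":0,"fingers":0.035},{"ax":0,"ay":0,"az":0,"x":0.018,"y":0,"z":0,"fingers":0.035},{"ax":0,"ay":0,"az":-0.006,"x":0.0225,"y":0,"z":0,"fingers":0.035},{"ax":0,"ay":0,"az":-0.006,"x":0.0245,"y":0,"z":0,"fingers":0.035}]}}

```text
t: 4.12
eef_pos: [511.9, -165.3, 9.1]
ee_rot: [0.618, 0.786, -0.0, 0.0]
wrist_force: [-0.5, 0.3, 0.1]
width: 35.2
gripper_force: 0.0
```

```bash
python3 -c "
from h import *
delta(-198,-43,8,np.pi/2)
c=capture('side'); cv2.imwrite('pics/side2.png',c['img'][120:240,250:450])
P,u,v=pts(c,np.ones((400,640),bool))
L=(P-[*D,0])[:,:2]@np.array([[np.cos(DY),-np.sin(DY)],[np.sin(DY),np.cos(DY)]])
m=(abs(L[:,0]+198)<60)&(abs(L[:,1]+0)<45)&(P[:,2]>25)&(P[:,2]<33)
print(m.sum(),cv2.minAreaRect(L[m].astype(np.float32)))
m=(abs(L[:,0]+198)<60)&(abs(L[:,1]+0)<45)&(P[:,2]>10)&(P[:,2]<22)
print(m.sum(),cv2.minAreaRect(L[m].astype(np.float32)))
"
```

```text
shift mm [ 1.1 -0.5  1.1] rv [-0.  0.  0.] t 4.12 now dock [-197.5  -44.1] 9.1 F [-0.5  0.3  0.1] w 35.2 q [-0.44  0.66  1.94 -0.    0.54 -0.67]
170 ((-201.01034545898438, -28.211647033691406), (83.80758666992188, 33.069496154785156), 4.810541152954102)
74 ((-204.82272338867188, -18.826858520507812), (84.99127960205078, 23.070472717285156), 17.081701278686523)
```

```bash
python3 -c "
from h import *
im=cv2.imread('pics/side2.png'); a=cv2.resize(im,None,fx=3.9,fy=2.45*1.0+0,interpolation=cv2.INTER_CUBIC)
c=capture('wrist'); b=c['img']
a=cv2.resize(im[:, :],(480,288)); b=cv2.resize(b,(480,300))
cv2.imwrite('pics/both2.png',np.vstack([a,b]))
"
```

```text
(no output)
```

View pics/both2.png

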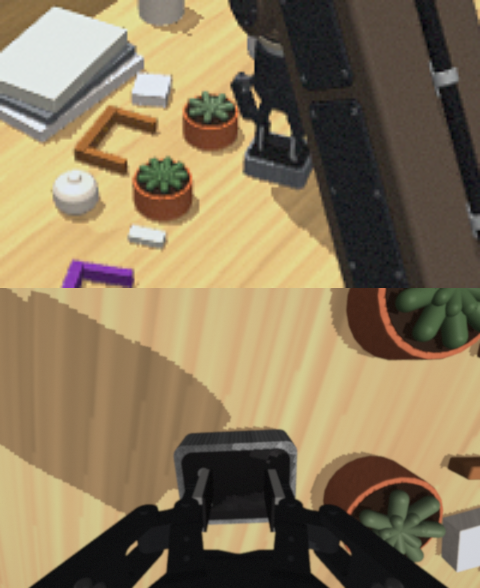

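The fingers look to be over the speaker rather than behind it, with the tip at (205,470) in the wrist half. I'll check heights from the wrist depth.

```bash
cat >> h.py <<'E'
def wrist():
    s=sense(); c=capture("wrist")
    v,u=np.nonzero(c["depth"]>0); d=c["depth"][v,u]
    p=cv2.undistortPoints(np.c_[u,v].astype(np.float64)[:,None],np.array(c["intrinsics"],float),np.array([c["k1"],0,0,0],float))[:,0]
    H=np.array(c["hand_eye"]); T=np.c_[p*d[:,None],d]@H[:3,:3].T+H[:3,3]
    W=R.from_quat(s["ee_rot"]).apply(T)+s["eef_pos"]
    L=(W[:,:2]-D)@np.array([[np.cos(DY),-np.sin(DY)],[np.sin(DY),np.cos(DY)]])
    return c,T,W,L,u,v
E
python3 -c "
from h import *
c,T,W,L,u,v=wrist()
print(np.round(c['hand_eye'],2))
for uu in (272,364,318):
  for vv in range(190,400,10):
    k=np.nonzero((u==uu)&(v==vv))[0]
    if len(k): print(uu,vv,'tool',np.round(T[k[0]]),'dock',np.round(L[k[0]]),round(W[k[0],2]))
m=(W[:,2]>26)&(W[:,2]<34)&(abs(L[:,0]+198)<60)&(abs(L[:,1])<70)
print(m.sum(),cv2.minAreaRect(L[m].astype(np.float32)))
"
```

```text
[[  -0.     -0.95   -0.3    76.84]
 [   1.     -0.      0.      0.32]
 [  -0.     -0.3     0.95 -167.2 ]
 [   0.      0.      0.      1.  ]]
272 190 tool [ 26. -27.   8.] dock [-224.  -18.] 1
272 200 tool [ 25. -24.  -8.] dock [-222.  -19.] 17
272 210 tool [ 24. -22. -21.] dock [-220.  -20.] 31
272 220 tool [ 20. -22. -24.] dock [-220.  -24.] 33
272 230 tool [ 14. -23. -23.] dock [-220.  -30.] 32
272 240 tool [  9. -23. -25.] dock [-220.  -35.] 34
272 250 tool [ 11. -21. -38.] dock [-218.  -34.] 47
272 260 tool [ 11. -19. -49.] dock [-217.  -33.] 58
272 270 tool [ 10. -18. -55.] dock [-216.  -34.] 65
272 280 tool [ 11. -17. -64.] dock [-215.  -33.] 73
272 290 tool [  6. -17. -64.] dock [-215.  -38.] 73
272 300 tool [  1. -18. -63.] dock [-215.  -43.] 72
272 310 tool [ -4. -18. -62.] dock [-216.  -49.] 71
272 320 tool [ -9. -18. -62.] dock [-216.  -54.] 71
272 330 tool [-76. -31.   8.] dock [-229. -120.] 1
272 340 tool [-84. -32.   8.] dock [-229. -128.] 1
272 350 tool [ 10. -12. -99.] dock [-210.  -34.] 108
272 360 tool [  17.  -11. -108.] dock [-208.  -28.] 117
272 370 tool [  17.  
[... 1758 characters left out ...]
59.] 33
318 290 tool [-21.   1. -24.] dock [-197.  -65.] 33
318 300 tool [-28.   1. -23.] dock [-197.  -72.] 32
318 310 tool [-35.   1. -23.] dock [-197.  -79.] 32
318 320 tool [-66.   1.   7.] dock [-197. -111.] 2
318 330 tool [-74.   1.   7.] dock [-197. -119.] 2
318 340 tool [-84.   1.   9.] dock [-197. -129.] 0
318 350 tool [-93.   1.   8.] dock [-197. -137.] 1
318 360 tool [  11.    0. -103.] dock [-197.  -33.] 112
318 370 tool [  11.    0. -106.] dock [-197.  -33.] 115
318 380 tool [  11.    0. -109.] dock [-197.  -34.] 118
318 390 tool [  10.    0. -111.] dock [-197.  -34.] 120
11043 ((-198.46792602539062, -44.0504150390625), (84.41868591308594, 53.37241744995117), 2.4539613723754883)
```

The speaker hasn't moved. The fingers slid just above its top, so at this opening the fingertips end well behind the TCP. I'll back off and measure where they really are.

Emit:
{"api": "apply_moves", "payload": {"plan": [{"ax":0,"ay":0,"az":0,"x":0,"y":0,"z":-0.012,"fingers":0.035},{"ax":0,"ay":0,"az":0,"x":-0.03,"y":0,"z":-0.012,"fingers":0.035},{"ax":0,"ay":0,"az":0,"x":-0.06,"y":0,"z":-0.012,"fingers":0.035},{"ax":0,"ay":0,"az":0,"x":-0.075,"y":0,"z":-0.012,"fingers":0.035},{"ax":0,"ay":0,"az":0,"x":-0.075,"y":0,"z":-0.012,"fingers":0.035}]}}

```text
t: 4.9
eef_pos: [529.5, -239.0, 21.3]
ee_rot: [0.619, 0.785, 0.0, 0.0]
wrist_force: [0.0, 0.3, 0.1]
width: 35.1
gripper_force: 0.0
```

```bash
python3 -c "
from h import *
delta(-198,-119,8,np.pi/2)
c,T,W,L,u,v=wrist()
for s in (-1,1):
  m=(T[:,1]*s>8)&(T[:,1]*s<40)&(T[:,0]>-14)&(T[:,0]<16)&(W[:,2]>8)&(T[:,2]>-60)
  print(s,m.sum(),np.percentile(T[m],[0,2,50,98,100],axis=0).round(0).tolist())
m=(W[:,2]>26)&(W[:,2]<36)&(abs(L[:,0]+198)<60)&(abs(L[:,1]+45)<55)
print(m.sum(),cv2.minAreaRect(L[m].astype(np.float32)))
cv2.imwrite('pics/w3.png',c['img'])
"
```

```text
shift mm [ 0.9 -0.3 13.3] rv [ 0.     0.    -0.001] t 4.9 now dock [-197.7 -119.9] 21.3 F [0.  0.3 0.1] w 35.1 q [-0.54  0.67  1.83 -0.    0.64 -0.77]
-1 1270 [[-12.0, -31.0, -60.0], [-10.0, -30.0, -59.0], [7.0, -20.0, -46.0], [11.0, -17.0, -29.0], [12.0, -17.0, -26.0]]
1 1288 [[-12.0, 18.0, -60.0], [-10.0, 18.0, -59.0], [7.0, 20.0, -47.0], [11.0, 31.0, -29.0], [12.0, 32.0, -25.0]]
22210 ((-198.35963439941406, -49.85597610473633), (84.92861938476562, 64.278564453125), 2.8031954765319824)
```

View pics/w3.png

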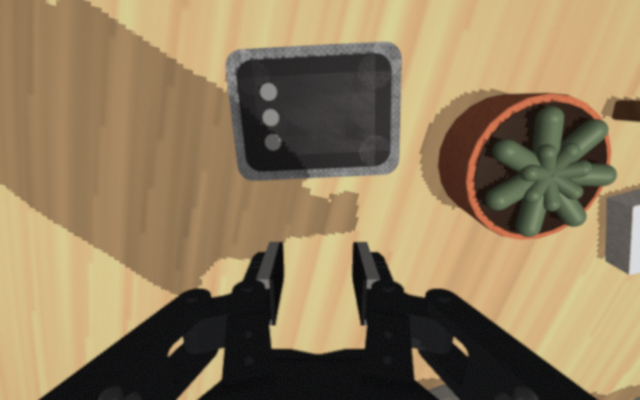

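The picture shows the speaker untouched at (315,110) and the fingertips at about (275,245) and (362,245). They end about 26 mm behind the nominal TCP. I'll check how low the knuckles hang, so I know the pot clearance, and lower further.

Emit:
{"api": "apply_moves", "payload": {"plan": [{"ax":0,"ay":0,"az":0,"x":0,"y":0,"z":0.01,"fingers":0.035},{"ax":0,"ay":0,"az":0,"x":0,"y":0,"z":0.02,"fingers":0.035},{"ax":0,"ay":0,"az":0,"x":0,"y":0,"z":0.026,"fingers":0.035},{"ax":0,"ay":0,"az":0,"x":0,"y":0,"z":0.031,"fingers":0.035},{"ax":0,"ay":0,"az":0,"x":0,"y":0,"z":0.034,"fingers":0.035}]}}

```text
t: 5.58
eef_pos: [529.6, -238.4, -13.3]
ee_rot: [0.619, 0.786, -0.0, -0.0]
wrist_force: [0.4, -0.9, -0.3]
width: 35.2
gripper_force: 0.0
```

```bash
python3 -c "
from h import *
delta(-198,-43,-13,np.pi/2)
c,T,W,L,u,v=wrist()
m=(T[:,1]>8)&(T[:,1]<40)&(T[:,0]>-14)&(T[:,0]<16)&(W[:,2]>5)&(T[:,2]>-60)
print('tip',np.percentile(T[m],[0,2,50,98,100],axis=0).round(0).tolist())
for a in range(30,90,6):
  m=(abs(T[:,1])>a)&(abs(T[:,1])<a+6)&(abs(T[:,0])<45)&(T[:,2]<-45)
  if m.sum()>5: print(a,m.sum(),np.percentile(T[m],[1,50,99],axis=0).round(0)[:,[0,2]].tolist())
"
```

```text
shift mm [76.4 -0.4 -0.3] rv [-0. -0.  0.] t 5.58 now dock [-197.6 -119.4] -13.3 F [ 0.4 -0.9 -0.3] w 35.2 q [-0.54  0.73  1.84 -0.    0.57 -0.77]
tip [[-11.0, 18.0, -60.0], [-10.0, 18.0, -59.0], [7.0, 21.0, -47.0], [11.0, 31.0, -29.0], [12.0, 32.0, -25.0]]
30 1542 [[-7.0, -81.0], [6.0, -78.0], [45.0, -45.0]]
36 3720 [[-12.0, -91.0], [5.0, -81.0], [41.0, -46.0]]
42 7874 [[-11.0, -115.0], [5.0, -96.0], [13.0, -73.0]]
48 5583 [[-8.0, -116.0], [12.0, -104.0], [13.0, -77.0]]
54 2852 [[11.0, -117.0], [12.0, -108.0], [13.0, -90.0]]
60 980 [[10.0, -117.0], [12.0, -113.0], [13.0, -104.0]]
72 906 [[26.0, -56.0], [38.0, -53.0], [45.0, -45.0]]
78 1277 [[19.0, -66.0], [32.0, -55.0], [45.0, -46.0]]
84 1433 [[13.0, -68.0], [34.0, -56.0], [45.0, -50.0]]
```

Emit:
{"api": "apply_moves", "payload": {"plan": [{"ax":0,"ay":0,"az":0,"x":0.014,"y":0,"z":0,"fingers":0.035},{"ax":0,"ay":0,"az":0,"x":0.02,"y":0,"z":0,"fingers":0.035},{"ax":0,"ay":0,"az":0,"x":0.025,"y":0,"z":0,"fingers":0.035},{"ax":0,"ay":0,"az":0,"x":0.031,"y":0,"z":0,"fingers":0.035},{"ax":0,"ay":0,"az":0,"x":0.037,"y":0,"z":0,"fingers":0.035}]}}

```text
t: 6.25
eef_pos: [521.3, -202.6, -12.7]
ee_rot: [0.619, 0.786, 0.0, 0.001]
wrist_force: [-0.4, -2.8, 2.3]
width: 34.8
gripper_force: 1.6
```

Emit:
{"api": "apply_moves", "payload": {"plan": [{"ax":0,"ay":0,"az":0,"x":0.007,"y":0,"z":0,"fingers":0.035},{"ax":0,"ay":0,"az":0,"x":0.014,"y":0,"z":0,"fingers":0.035},{"ax":0,"ay":0,"az":0,"x":0.021,"y":0,"z":0,"fingers":0.035},{"ax":0,"ay":0,"az":0,"x":0.026,"y":0,"z":0,"fingers":0.035},{"ax":0,"ay":0,"az":0,"x":0.03,"y":0,"z":0,"fingers":0.035}]}}

```text
t: 6.88
eef_pos: [514.0, -173.2, -12.8]
ee_rot: [0.618, 0.786, 0.0, 0.0]
wrist_force: [1.6, -5.9, 5.0]
width: 35.3
gripper_force: 2.7
```

```bash
cat >> h.py <<'E'
def spk(x=-198,y=0):
    c,T,W,L,u,v=wrist()
    m=(W[:,2]>25)&(W[:,2]<36)&(abs(L[:,0]-x)<65)&(abs(L[:,1]-y)<60)
    print("spk",m.sum(),cv2.minAreaRect(L[m].astype(np.float32)),"z",np.median(W[m,2]))
    return c,T,W,L,u,v
E
python3 -c "
from h import *
delta(-198,-43,-13,np.pi/2)
spk()
"
```

```text
shift mm [ 9.3 -0.6  0.2] rv [0.001 0.001 0.   ] t 6.88 now dock [-197.4  -52.3] -12.8 F [ 1.6 -5.9  5. ] w 35.3 q [-0.45  0.7   1.94 -0.    0.5  -0.68]
spk 30465 ((-196.81419372558594, -18.677433013916016), (85.25275421142578, 82.50592041015625), 0.03060482069849968) z 32.24890539717119
```

Emit:
{"api": "apply_moves", "payload": {"plan": [{"ax":0,"ay":0,"az":0,"x":0.004,"y":0,"z":0,"fingers":0.035},{"ax":0,"ay":0,"az":0,"x":0.007,"y":0,"z":0,"fingers":0.035},{"ax":0,"ay":0,"az":0,"x":0.0085,"y":0,"z":0,"fingers":0.035},{"ax":0,"ay":0,"az":0,"x":0.0085,"y":0,"z":0,"fingers":0.035}]}}

```text
t: 7.42
eef_pos: [511.9, -164.9, -13.0]
ee_rot: [0.619, 0.786, 0.0, -0.0]
wrist_force: [1.6, -3.4, 2.4]
width: 35.1
gripper_force: 1.6
```

```bash
python3 -c "
from h import *
delta(-198,-43,-13,np.pi/2)
c,T,W,L,u,v=wrist()
for a in (-28,-14,0,14,25):
  m=(abs(L[:,1]-a)<3)&(abs(L[:,0]+198)<12)&(W[:,2]>15)&(W[:,2]<50); print(a,m.sum(),np.median(W[m,2]))
m=(W[:,2]>27)&(W[:,2]<36)&(abs(L[:,0]+198)<65)&(L[:,1]>-28)&(L[:,1]<50)
print(cv2.minAreaRect(L[m].astype(np.float32)))
cv2.imwrite('pics/w4.png',c['img'])
"
```

```text
shift mm [ 0.8 -0.5  0. ] rv [-0. -0.  0.] t 7.42 now dock [-197.5  -43.8] -13.0 F [ 1.6 -3.4  2.4] w 35.1 q [-0.43  0.69  1.95  0.    0.5  -0.67]
-28 593 31.8957864994137
-14 748 32.483619726439954
0 830 32.47223026236356
14 911 32.50036727154034
25 991 32.12407277560027
((-196.67076110839844, 1.5566673278808594), (84.94685363769531, 59.09486770629883), 0.04978802800178528)
```

View pics/w4.png

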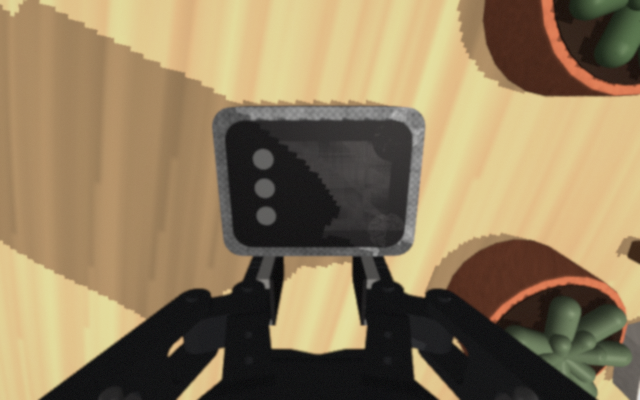

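The speaker at (318,180) is flat and square to the dock, with the pots at its right at (600,40) and (545,320). I'll back off, rise, turn and come round behind it.

Emit:
{"api": "apply_moves", "payload": {"plan": [{"ax":0,"ay":0,"az":0,"x":-0.02,"y":0,"z":0,"fingers":0.02},{"ax":0,"ay":0,"az":0,"x":-0.04,"y":0,"z":-0.03,"fingers":0.02},{"ax":0,"ay":0,"az":0,"x":-0.04,"y":0,"z":-0.08,"fingers":0.02},{"ax":0,"ay":0,"az":0.17,"x":-0.04,"y":-0.03,"z":-0.1,"fingers":0.02},{"ax":0,"ay":0,"az":0.34,"x":-0.02,"y":-0.05,"z":-0.1,"fingers":0.02}]}}

```text
t: 8.1
eef_pos: [467.6, -197.9, 88.2]
ee_rot: [0.745, 0.667, 0.0, 0.001]
wrist_force: [0.7, 0.5, -0.6]
width: 20.1
gripper_force: 0.0
```

```bash
python3 -c "
from h import *
delta(-282,-0.7,70,0)"
```

```text
shift mm [ 49.4 -53.7  18.1] rv [ 0.002 -0.     1.224] t 8.1 now dock [-248.3  -65.4] 88.2 F [ 0.7  0.5 -0.6] w 20.1 q [-0.53  0.49  1.97 -0.    0.68 -0.42]
```

Emit:
{"api": "apply_moves", "payload": {"plan": [{"ax":0,"ay":0,"az":0.18,"x":0.01,"y":-0.015,"z":0,"fingers":0.02},{"ax":0,"ay":0,"az":0.36,"x":0.02,"y":-0.03,"z":0,"fingers":0.02},{"ax":0,"ay":0,"az":0.54,"x":0.03,"y":-0.04,"z":0,"fingers":0.02},{"ax":0,"ay":0,"az":0.72,"x":0.04,"y":-0.05,"z":0,"fingers":0.02},{"ax":0,"ay":0,"az":0.9,"x":0.0494,"y":-0.0537,"z":0.018,"fingers":0.02}]}}

```text
t: 8.72
eef_pos: [419.5, -142.1, 69.4]
ee_rot: [0.961, 0.277, 0.0, 0.0]
wrist_force: [0.2, 0.3, -0.6]
width: 20.2
gripper_force: 0.0
```

```bash
python3 -c "
from h import *
delta(-282,-0.7,70,0)"
```

```text
shift mm [-0.3  0.7 -0.6] rv [ 0.001 -0.001  0.324] t 8.72 now dock [-2.819e+02  1.000e-01] 69.4 F [ 0.2  0.3 -0.6] w 20.2 q [-0.48  0.46  2.13  0.    0.54  0.53]
```

Emit:
{"api": "apply_moves", "payload": {"plan": [{"ax":0,"ay":0,"az":0.17,"x":0,"y":0.001,"z":0.01,"fingers":0.02},{"ax":0,"ay":0,"az":0.324,"x":0,"y":0.001,"z":0.03,"fingers":0.02},{"ax":0,"ay":0,"az":0.324,"x":0,"y":0.001,"z":0.055,"fingers":0.02},{"ax":0,"ay":0,"az":0.324,"x":0,"y":0.001,"z":0.06,"fingers":0.02}]}}

```text
t: 9.22
eef_pos: [419.5, -142.7, 7.8]
ee_rot: [0.993, 0.121, -0.001, -0.001]
wrist_force: [-0.1, 0.7, 0.9]
width: 20.0
gripper_force: 0.0
```

```bash
python3 -c "
from h import *
delta(-282,-0.7,-10,0)
c,T,W,L,u,v=spk(-197,0)
m=(abs(T[:,1])>8)&(abs(T[:,1])<33)&(T[:,0]>-14)&(T[:,0]<16)&(W[:,2]>12)&(T[:,2]>-60)
print('tip',np.percentile(T[m],[0,2,50,98,100],axis=0).round(0).tolist())
for s in (1,-1):
  m=(L[:,1]*s>25)&(L[:,1]*s<125)&(L[:,0]>-135)&(L[:,0]<-30)&(W[:,2]>35)&(W[:,2]<62)
  print('pot',s,m.sum(),cv2.minEnclosingCircle(L[m].astype(np.float32)),np.percentile(W[m,2],99))
m=(W[:,2]>18)&(W[:,2]<27)&(abs(L[:,1])<58)&(L[:,0]>-25)&(L[:,0]<70)
if m.sum()>20: print('dock',cv2.minAreaRect(L[m].astype(np.float32)))
cv2.imwrite('pics/w5.png',c['img'])
"
```

```text
shift mm [ 0.2  0.2 17.8] rv [-0.002  0.002  0.006] t 9.22 now dock [-282.1   -0.5] 7.8 F [-0.1  0.7  0.9] w 20.0 q [-0.48  0.59  2.17  0.    0.38  0.85]
spk 25217 ((-201.31570434570312, -1.0433120727539062), (75.12781524658203, 64.84855651855469), 0.13621754944324493) z 32.35178526460119
tip [[-11.0, -24.0, -60.0], [-8.0, -23.0, -59.0], [8.0, 0.0, -46.0], [12.0, 23.0, -28.0], [12.0, 24.0, -24.0]]Traceback (most recent call last):
  File "<string>", line 9, in <module>
    print('pot',s,m.sum(),cv2.minEnclosingCircle(L[m].astype(np.float32)),np.percentile(W[m,2],99))
                                                                          ~~~~~~~~~~~~~^^^^^^^^^^^
    return _quantile_unchecked(
        a, q, axis, out, overwrite_input, method, keepdims, weights)
    return _ureduce(a,
                    func=_quantile_ureduce_func,
    ...<5 lines>...
                    overwrite_input=overwrite_input,
                    method=method)
    r = func(a, **kwargs)
    result = _quantile(arr,
                       quantiles=q,
    ...<2 lines>...
                       out=out,
                       weights=wgt)
    slices_having_nans = np.isnan(arr[-1, ...])
                                  ~~~^^^^^^^^^
IndexError: index -1 is out of bounds for axis 0 with size 0
```

Emit:
{"api": "apply_moves", "payload": {"plan": [{"ax":0,"ay":0,"az":0.006,"x":0,"y":0,"z":0.01,"fingers":0.02},{"ax":0,"ay":0,"az":0.006,"x":0,"y":0,"z":0.018,"fingers":0.02},{"ax":0,"ay":0,"az":0.006,"x":0.01,"y":0,"z":0.02,"fingers":0.02},{"ax":0,"ay":0,"az":0.006,"x":0.02,"y":0,"z":0.02,"fingers":0.02},{"ax":0,"ay":0,"az":0.006,"x":0.027,"y":0,"z":0.02,"fingers":0.02}]}}

```text
t: 9.9
eef_pos: [447.4, -135.8, -10.7]
ee_rot: [0.993, 0.119, 0.0, 0.0]
wrist_force: [0.2, -0.3, 0.4]
width: 20.2
gripper_force: 0.0
```

Emit:
{"api": "apply_moves", "payload": {"plan": [{"ax":0,"ay":0,"az":0,"x":0.006,"y":0,"z":0,"fingers":0.02},{"ax":0,"ay":0,"az":0,"x":0.013,"y":0,"z":0,"fingers":0.02},{"ax":0,"ay":0,"az":0,"x":0.02,"y":0,"z":0,"fingers":0.02},{"ax":0,"ay":0,"az":0,"x":0.027,"y":0,"z":0,"fingers":0.02},{"ax":0,"ay":0,"az":0,"x":0.034,"y":0,"z":0,"fingers":0.02}]}}

```text
t: 10.52
eef_pos: [478.9, -127.6, -10.8]
ee_rot: [0.993, 0.119, -0.001, -0.0]
wrist_force: [-5.2, -1.5, 3.5]
width: 20.2
gripper_force: 2.6
```

```bash
python3 -c "
from h import *
delta(-170,-0.7,-12,0)
c,T,W,L,u,v=wrist()
m=(W[:,2]>25)&(W[:,2]<36)&(L[:,0]>-208)&(L[:,0]<-110)&(abs(L[:,1])<36)
print('spk',m.sum(),cv2.minAreaRect(L[m].astype(np.float32)),np.median(W[m,2]))
for s in (1,-1):
  m=(L[:,1]*s>33)&(L[:,1]*s<125)&(L[:,0]>-135)&(L[:,0]<-30)&(W[:,2]>42)&(W[:,2]<62)
  if m.sum()>20: print('pot',s,m.sum(),cv2.minEnclosingCircle(L[m].astype(np.float32)),np.abs(L[m,1]).min(),np.percentile(W[m,2],99))
cv2.imwrite('pics/w5.png',c['img'])
"
```

```text
shift mm [50.8  1.   1.1] rv [-0.001  0.002  0.001] t 10.53 now dock [-2.208e+02  2.000e-01] -10.8 F [-5.2 -1.5  3.5] w 20.2 q [-0.39  0.66  2.05 -0.    0.43  0.94]
spk 30859 ((-166.7440185546875, -0.4718132019042969), (64.69393157958984, 82.49283599853516), 89.99796295166016) 32.264172337448365
pot 1 2407 ((-110.72557830810547, 73.64274597167969), 26.62174415588379) 47.02272050957578 53.81912575343581
pot -1 2324 ((-109.46826171875, -75.95237731933594), 27.271686553955078) 48.70816014775424 53.41375421380119
```

View pics/w5.png

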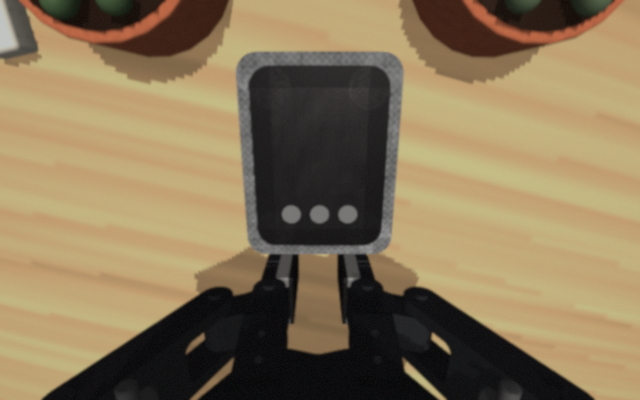

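The speaker at (320,150) is square and centred on the gap between the pots at (130,20) and (520,20), so I keep pushing.

Emit:
{"api": "apply_moves", "payload": {"plan": [{"ax":0,"ay":0,"az":0,"x":0.008,"y":0.0005,"z":0,"fingers":0.02},{"ax":0,"ay":0,"az":0,"x":0.016,"y":0.0008,"z":0,"fingers":0.02},{"ax":0,"ay":0,"az":0,"x":0.024,"y":0.001,"z":0,"fingers":0.02},{"ax":0,"ay":0,"az":0,"x":0.032,"y":0.001,"z":0,"fingers":0.02},{"ax":0,"ay":0,"az":0,"x":0.04,"y":0.001,"z":0,"fingers":0.02}]}}

```text
t: 11.2
eef_pos: [519.0, -119.4, -10.9]
ee_rot: [0.993, 0.119, -0.0, 0.0]
wrist_force: [-4.6, -1.4, 2.6]
width: 20.1
gripper_force: 2.3
```

```bash
cat > s.py <<'E'
from h import *
delta(-53,-0.7,-12,0)
c,T,W,L,u,v=wrist()
m=(W[:,2]>26)&(W[:,2]<36)&(T[:,0]>14)&(T[:,0]<100)&(abs(L[:,1])<34.5)
print('spk',m.sum(),cv2.minAreaRect(L[m].astype(np.float32)),np.median(W[m,2]))
for s in (1,-1):
  m=(L[:,1]*s>25)&(L[:,1]*s<125)&(L[:,0]>-135)&(L[:,0]<-30)&(W[:,2]>40)&(W[:,2]<60)&(T[:,2]>-70)
  if m.sum()>20: print('pot',s,m.sum(),cv2.minEnclosingCircle(L[m].astype(np.float32)),np.percentile(np.abs(L[m,1]),1))
m=(W[:,2]>16)&(W[:,2]<27)&(abs(L[:,1])<60)&(L[:,0]>36)&(L[:,0]<70)
if m.sum()>20: print('back',m.sum(),cv2.minAreaRect(L[m].astype(np.float32)))
cv2.imwrite('pics/last.png',c['img'])
E
python3 s.py
```

```text
shift mm [126.9  -0.3   1.1] rv [0.    0.    0.001] t 11.2 now dock [-179.9   -1.1] -10.9 F [-4.6 -1.4  2.6] w 20.1 q [-0.35  0.69  1.96 -0.    0.49  0.98]
spk 30579 ((-125.25616455078125, -1.8019180297851562), (81.3258056640625, 64.70755004882812), 0.04576285555958748) 32.27514149625073
pot 1 27141 ((-86.69886016845703, 73.87625885009766), 38.16924285888672) 38.2572739648727
pot -1 27216 ((-86.1332015991211, -76.01753997802734), 38.004127502441406) 40.47736757618228
```

Emit:
{"api": "apply_moves", "payload": {"plan": [{"ax":0,"ay":0,"az":0,"x":0.008,"y":-0.0005,"z":0,"fingers":0.02},{"ax":0,"ay":0,"az":0,"x":0.016,"y":-0.0005,"z":0,"fingers":0.02},{"ax":0,"ay":0,"az":0,"x":0.024,"y":-0.0005,"z":0,"fingers":0.02},{"ax":0,"ay":0,"az":0,"x":0.032,"y":-0.0005,"z":0,"fingers":0.02},{"ax":0,"ay":0,"az":0,"x":0.04,"y":-0.0005,"z":0,"fingers":0.02}]}}

```text
t: 11.88
eef_pos: [557.9, -109.4, -11.0]
ee_rot: [0.993, 0.119, 0.0, 0.0]
wrist_force: [-1.7, -1.0, 0.3]
width: 19.9
gripper_force: 1.2
```

```bash
python3 s.py
```

```text
shift mm [86.8  0.2  1. ] rv [ 0.    -0.     0.001] t 11.88 now dock [-139.8   -0.6] -11.0 F [-1.7 -1.   0.3] w 19.9 q [-0.31  0.72  1.87 -0.    0.55  1.02]
spk 30593 ((-85.18431091308594, -1.2865638732910156), (64.85350036621094, 81.3857421875), 89.8586654663086) 32.26514301467066
pot 1 28160 ((-96.55081939697266, 63.03998947143555), 52.808570861816406) 38.138163829129425
pot -1 27975 ((-96.31866455078125, -64.6878433227539), 52.92271423339844) 40.335229657875196
```

Emit:
{"api": "apply_moves", "payload": {"plan": [{"ax":0,"ay":0,"az":0,"x":0.008,"y":0,"z":0,"fingers":0.02},{"ax":0,"ay":0,"az":0,"x":0.016,"y":0,"z":0,"fingers":0.02},{"ax":0,"ay":0,"az":0,"x":0.024,"y":0,"z":0,"fingers":0.02},{"ax":0,"ay":0,"az":0,"x":0.032,"y":0,"z":0,"fingers":0.02},{"ax":0,"ay":0,"az":0,"x":0.04,"y":0,"z":0,"fingers":0.02}]}}

```text
t: 12.55
eef_pos: [596.7, -100.0, -11.0]
ee_rot: [0.993, 0.119, 0.0, 0.0]
wrist_force: [-2.4, 0.2, -0.9]
width: 20.0
gripper_force: 1.1
```

```bash
python3 s.py
```

```text
shift mm [46.9  0.1  1. ] rv [0.    0.    0.001] t 12.55 now dock [-99.9  -0.6] -11.0 F [-2.4  0.2 -0.9] w 20.0 q [-0.28  0.75  1.78 -0.    0.62  1.06]
spk 30579 ((-45.209983825683594, -1.2992630004882812), (81.28668975830078, 64.77141571044922), 0.049099281430244446) 32.265278884907744
pot 1 20198 ((-85.66351318359375, 68.01774597167969), 43.47761917114258) 37.78088913288952
pot -1 20045 ((-88.2182846069336, -69.97452545166016), 44.06210708618164) 40.09568480217329
```

Emit:
{"api": "apply_moves", "payload": {"plan": [{"ax":0,"ay":0,"az":0,"x":0.008,"y":0,"z":0,"fingers":0.02},{"ax":0,"ay":0,"az":0,"x":0.016,"y":0,"z":0,"fingers":0.02},{"ax":0,"ay":0,"az":0,"x":0.024,"y":0,"z":0,"fingers":0.02},{"ax":0,"ay":0,"az":0,"x":0.032,"y":0,"z":0,"fingers":0.02},{"ax":0,"ay":0,"az":0,"x":0.038,"y":0,"z":0,"fingers":0.02}]}}

```text
t: 13.22
eef_pos: [633.5, -91.1, -11.0]
ee_rot: [0.993, 0.119, -0.0, 0.0]
wrist_force: [-3.1, -1.3, 1.3]
width: 19.8
gripper_force: 1.7
```

```bash
python3 s.py
```

```text
shift mm [8.9 0.2 1. ] rv [0.    0.    0.001] t 13.22 now dock [-61.9  -0.5] -11.0 F [-3.1 -1.3  1.3] w 19.8 q [-0.25  0.78  1.68 -0.    0.68  1.09]
spk 30580 ((-7.2580718994140625, -1.2119903564453125), (81.32025146484375, 64.65442657470703), 0.08947569876909256) 32.25749003494989
pot 1 8018 ((-77.3046875, 66.62770080566406), 48.06869888305664) 30.112002224207806
pot -1 8106 ((-73.18272399902344, -69.55864715576172), 47.39904022216797) 30.80069617527666
back 10107 ((44.785728454589844, 0.3320465087890625), (104.34716033935547, 17.767385482788086), 89.88289642333984)
```

View pics/last.png

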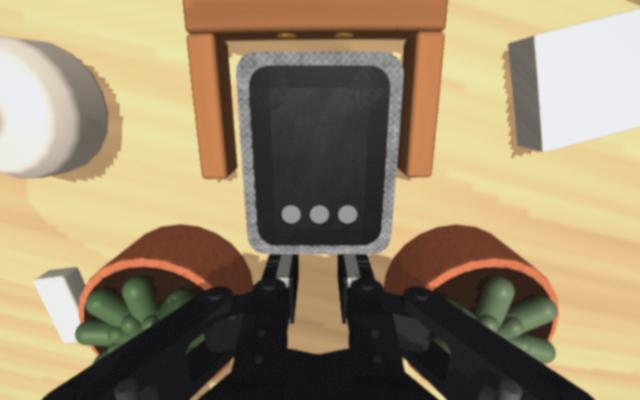

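The speaker is between the dock's arms at (320,150), with a small gap left to the back wall at (320,45). I'll make the last few millimetres slowly and watch the force.

Emit:
{"api": "apply_moves", "payload": {"plan": [{"ax":0,"ay":0,"az":0,"x":0.002,"y":0,"z":0,"fingers":0.02},{"ax":0,"ay":0,"az":0,"x":0.004,"y":0,"z":0,"fingers":0.02},{"ax":0,"ay":0,"az":0,"x":0.0055,"y":0,"z":0,"fingers":0.02},{"ax":0,"ay":0,"az":0,"x":0.007,"y":0,"z":0,"fingers":0.02},{"ax":0,"ay":0,"az":0,"x":0.007,"y":0,"z":0,"fingers":0.02}]}}

```text
t: 13.9
eef_pos: [640.1, -89.5, -10.9]
ee_rot: [0.993, 0.119, 0.0, 0.0]
wrist_force: [-2.5, -1.3, 1.9]
width: 20.1
gripper_force: 1.0
```

Emit:
{"api": "apply_moves", "payload": {"plan": [{"ax":0,"ay":0,"az":0,"x":0.001,"y":0,"z":0,"fingers":0.02},{"ax":0,"ay":0,"az":0,"x":0.001,"y":0,"z":0,"fingers":0.02}]}}

```text
t: 14.15
eef_pos: [640.9, -89.3, -10.9]
ee_rot: [0.993, 0.119, 0.0, 0.0]
wrist_force: [-2.9, -1.2, 3.7]
width: 20.3
gripper_force: 1.5
```

Emit:
{"api": "apply_moves", "payload": {"plan": [{"ax":0,"ay":0,"az":0,"x":0.001,"y":0,"z":0,"fingers":0.02},{"ax":0,"ay":0,"az":0,"x":0.001,"y":0,"z":0,"fingers":0.02}]}}

```text
t: 14.4
eef_pos: [641.6, -89.1, -10.9]
ee_rot: [0.993, 0.119, -0.0, 0.0]
wrist_force: [-4.8, -1.1, 2.7]
width: 19.7
gripper_force: 2.4
```

Emit:
{"api": "apply_moves", "payload": {"plan": [{"ax":0,"ay":0,"az":0,"x":0.001,"y":0,"z":0,"fingers":0.02},{"ax":0,"ay":0,"az":0,"x":0.001,"y":0,"z":0,"fingers":0.02}]}}

```text
t: 14.65
eef_pos: [641.6, -89.1, -10.9]
ee_rot: [0.993, 0.119, -0.001, -0.0]
wrist_force: [-10.4, -3.7, 5.9]
width: 19.7
gripper_force: 5.3
```

```bash
python3 s.py
```

```text
shift mm [0.6 0.2 1.1] rv [-0.001  0.002  0.001] t 14.65 now dock [-53.6  -0.5] -10.9 F [-10.4  -3.7   5.9] w 19.7 q [-0.24  0.79  1.66 -0.    0.7   1.09]
spk 30588 ((1.1862068176269531, -1.2129020690917969), (64.7679672241211, 81.36405944824219), 89.97473907470703) 32.26395231601185
pot 1 6046 ((-72.11540985107422, 66.29351043701172), 48.98303985595703) 28.370951881530424
pot -1 6010 ((-70.77605438232422, -68.73081970214844), 49.382877349853516) 29.667316600503394
back 11883 ((47.232696533203125, 0.42193603515625), (104.28841400146484, 22.393844604492188), 89.95100402832031)
```

Emit:
{"api": "apply_moves", "payload": {"plan": [{"ax":0,"ay":0,"az":0,"x":0.001,"y":0,"z":0,"fingers":0.02},{"ax":0,"ay":0,"az":0,"x":0.001,"y":0,"z":0,"fingers":0.02}]}}

```text
t: 14.95
eef_pos: [641.6, -89.1, -10.9]
ee_rot: [0.993, 0.119, -0.002, -0.0]
wrist_force: [-15.1, -4.9, 9.4]
width: 19.8
gripper_force: 8.2
```

Emit:
{"api": "apply_moves", "payload": {"plan": [{"ax":0,"ay":0,"az":0,"x":-0.005,"y":0,"z":0,"fingers":0.02},{"ax":0,"ay":0,"az":0,"x":-0.02,"y":0,"z":0,"fingers":0.02},{"ax":0,"ay":0,"az":0,"x":-0.03,"y":0,"z":-0.02,"fingers":0.02},{"ax":0,"ay":0,"az":0,"x":-0.03,"y":0,"z":-0.07,"fingers":0.02},{"ax":0,"ay":0,"az":0,"x":-0.03,"y":0,"z":-0.1,"fingers":0.02}]}}

```text
t: 15.58
eef_pos: [615.6, -95.8, 91.2]
ee_rot: [0.993, 0.119, 0.002, 0.001]
wrist_force: [-0.6, 0.7, -0.1]
width: 20.1
gripper_force: 0.0
```

```bash
sed -i 's/T\[:,0\]>14)&(T\[:,0\]<100/L[:,0]>-60)\&(L[:,0]<60/' s.py; python3 s.py
```

```text
shift mm [ 27.1  -0.3 103.3] rv [ 0.001 -0.003  0.001] t 15.57 now dock [-80.4  -0.9] 91.2 F [-0.6  0.7 -0.1] w 20.1 q [-0.26  0.62  1.68  0.    0.84  1.07]
spk 11147 ((0.29238128662109375, -1.2245140075683594), (64.70818328857422, 83.62869262695312), 89.9242172241211) 32.2403975906957
pot 1 7026 ((-85.10450744628906, 74.21453094482422), 38.260955810546875) 39.185996872723656
pot -1 7053 ((-85.43914031982422, -76.13323211669922), 37.958473205566406) 41.15939167071783
back 3827 ((47.34749984741211, 0.4377593994140625), (22.53116798400879, 104.14265441894531), 0.023008868098258972)
```

View pics/last.png

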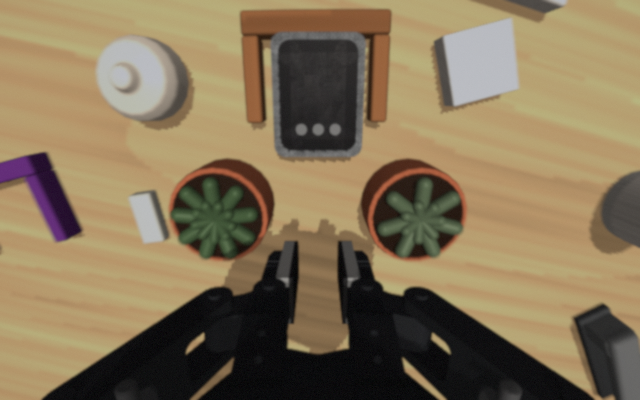

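The speaker at (318,95) sits flush against the dock's back wall at (316,30). The pots, eraser, jar and notes look undisturbed and the gripper is clear, so I'm handing it in.

```bash
python3 -c "
from station import *
print(close_job())"
```

```text
the job is handed in; nothing more can be done
None
```

The speaker went through the gap and sits flush against the wooden dock's back wall, with nothing else seen to move, and I handed the job in at about 15.6 s; no verdict came back.

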